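# Power up the coating gauge and hold its probe on the marked spot

## Robot

A 7-joint arm with a two-finger parallel gripper is mounted at the origin on a cart in front of the work surface, level with it; the furniture and walls round the work are solid. World frame = base frame: x ahead of the robot, y to its left, z up, the work surface at z = 0. Lengths are in mm, angles in rad, forces in N, time in s.
With the tool pointing down it reaches from about 425 to 1025 mm from the base axis. Payload 9.4 kg.
Tool frame: the origin (TCP) lies at the very end of the fingers, on their centre line; the grasp point (between the pads) lies 19 mm behind it; z points along the fingers, y is the line along which they close (so a half turn about z gives the same grasp; the last joint's range is limited). The gripper opens to 85 mm and grips with 20 to 120 N. Pads are 22 mm wide; open, the fingers measure 114 mm over their backs; the gripper's body (76 mm by 85 mm) begins 54 mm behind the grasp point. The pads swing forward as they close: fully open they stand 13 mm farther back than shut.
Start: joints at [-1.261, 0.599, -0.003, 1.599, 0.002, 0.943, -0.08], TCP at [273.493, 671.435, 231.275] pointing down, gripper open.
Joint ranges: [-2.57, 2.57], [-0.35, 1.97], [-1.29, 1.29], [0.11, 2.56], [-1.05, 4.19], [0.11, 1.86], [-2.63, 2.63]. Speed limits (rad/s): [2.22, 2.22, 3.01, 3.01, 3.14, 3.14, 3.14].

## Interface

Orientations are given as a 3x3 rotation matrix whose columns are the frame's x, y, z axes.
In Python, from bench import arm gives the robot as it stands. The module is installed in compiled form; this text tells all that it offers.
- The arm moves only by the tool send_rows, never from a script. Its argument "moves" is a list of rows, each a list of 3 entries, a list of its own where there are three numbers: the turn, a rotation vector about the tool's x, y, z in degrees, then the shift along the tool's x, y, z in m, then the opening, from 0 (shut) to 1 (fully open). In form: [[[rx, ry, rz], [dx, dy, dz], fingers], ...]. A call has 1 to 12 rows; each row shifts and turns the commanded pose from where the row before left it, along the tool's axes as they then stand; what a row does not reach is not made up. A row lasts 1/12 s, in which the tool goes at most 41.7 mm and 7.16 degrees, less where a joint would pass 70% of its speed; a pose out of reach is approached as far as the arm can. A call with a gripper value outside its range is refused whole. The fingers move at their own pace and stop on an object; the grip force is fixed at half the most. Time passes only in rows, so rows that do not move let the fingers close. It gives the time, the measured TCP pose, the force, the opening and the grip force at its end, in the units of the state.
- arm.read_state(): the state, without advancing time (a new reading comes with each control period).
- arm.camera(name): name is "scene" or "top" or "wrist"; returns (picture, depth): 420x560x3 uint8, blue, green, red; 420x560 float32, mm along the optical axis (not along the pixel's ray), 0 where there is no reading.
- arm.calibration(name): a dict with "vfov" (degrees; the focal length in pixels is half the picture's height over the tangent of half this angle, whatever the lens; pixels are square), "cx", "cy" (the principal point, pixels), "view" (4x4, takes a point from world to camera coordinates); the wrist camera has in their place "mount" (4x4, takes a point from camera to tool coordinates, whose origin is the TCP and whose axes are the flange's). Camera axes: x right, y up, looking along -z (the intrinsics and any distortion apply to the point x, -y, -z); pixel columns grow to the right and rows downward; lengths in mm; the calibration is good to about 2 mm. A picture is of the moment at which its call begins: read the wrist's pose just before it. calibration takes no time and is no camera call.
- arm.hand_in(): hands the job in; it is judged then, once.
Trained networks look in the newest picture that a camera, given by its name, has taken for a name from the list of things; names that differ only in an ending like _2 or _b are one class to them, and where a whole thing is asked for, a point or a joint stands for the part that bears it (a point fixed in the world has none). Each returns a list of dicts, best first, with "score" (0 to 1); they miss things now and then, are a little off and sometimes report something else, mostly with a low value. They report only what shows in the picture. A call takes as long as a camera call. They do not tell look-alikes from the thing itself.
- arm.look_for(camera, label): "point" ([column, row] in pixels, amid what is visible of it).
The state is a dict: "t": time; "joints": joint angles; "qvel": joint speeds; "joint_efforts": joint torques, N m; "tcp_pos": TCP position; "ee_rot": TCP orientation; "wrist_force": force on the tool from outside, world axes, zero at the start; "moment": the same for the moment, N m; "gripper_width": opening from 0.0 (shut) to 1.0 (fully open); "gripper_force": force on a finger pad.
Only numpy, scipy, OpenCV 4.12 (cv2) and the standard library are available. Lean on these libraries where they do the work, as an engineer would, in place of code of your own. Each camera call takes 0.05 s, during which the arm holds its last target. There are 200 camera calls.

## Task

The coating gauge has no power: slide the loose green battery into the rail of its dock from the open end until it clicks fully home against the stop. Then take the orange probe out of its wooden holder and hold it square to the tilted blue panel with its brass spring tip inside the red ring, pressed lightly so that the tip is about half pushed in (not bottomed), and finish while still holding it there. Do not shift the panel or disturb the other things on the table.

Things in the scene. Friction and masses are not known exactly. Their poses are not given: they have to be found in the camera images.
- dock: Coating gauge fixed to the table: grey slide-way 78 mm wide, top 18 mm above the table, from x = -107 to +36 mm; on it a dark steel channel, x = -32 to +36, walls flared outwards from there to x = -56; then a black console 46 mm high. Origin on the table under the battery's home place; x along the rail, inwards; z up. Stop face at x = 35.5 mm.
- dock_home (a point): Point on the slide-way where the centre of the battery's underside is when home; axes as the dock. Channel here: inner width 54 mm; lips over the battery's foot, underside 11.5 and top 15.5 mm above the slide-way, 40 mm gap between them.
- dock_load (a point): Point on the open flat part of the slide-way, 85 mm before home; the battery's underside centre can be set down here and then pushed in along the dock's +x; axes as the dock.
- detent (a joint): Rounded spring bump in the slide-way under the home place, stands up 2.5 mm; 0 = fully up, up to 3.5 mm = pressed down; it is pressed down while the battery passes and comes up into the notch under the battery when that is home. About 5 to 10 N of push along the rail gets past it.
- battery: Loose battery, 70 (x) by 50 by 54 mm high, 0.2 kg: black foot 50 mm wide, 10 mm high; green body above, 68 mm long, 36 mm wide. Grip it across the 36 mm, more than 20 mm above its underside, so that the fingers clear the dock's lips. Notch across the middle of the underside; either end may go in first. Origin at the centre of the underside, z up.
- holder: Fixed wooden block 70x70x58 mm with a 25 mm through hole in which the probe stands. Origin at the centre of its underside on the table.
- probe: Loose orange probe, 0.13 kg, upright in the holder (origin then 8 mm above the table). Origin: centre of the end face of the brass tip when out; z towards the grip end. Brass tip z = 0 to 18 mm, 10 wide; steel nose 20 wide to z = 50; black flange 36 wide, z = 50 to 56, rests on the holder; orange grip 24x24 mm square, z = 56 to 128, sides along x and y.
- plunger (a joint): How far the brass spring tip is pushed into the probe: 0 = out, 14 mm = bottomed. The spring takes about 1.1 N to start, 2.6 N at half way (7 mm), 4.2 N just before the bottom.
- tip_end (a point): Centre of the end face of the brass tip; moves with the tip; z along the probe towards its grip end.
- stand: Fixed dark steel stand of the panel, base 100x200x12 mm with two side cheeks 78 mm high at y = -85 and +85 mm that carry the panel's pivot at 62 mm height. Origin at the centre of the underside, z up; the front faces -x.
- panel: Blue painted sample panel 110x150x6 mm on a stiff pivot along its y axis, tilted so that its face leans towards the stand's front (robot side) by 10 to 18 degrees. Origin at the centre of its face, z square out of the face. It carries one red ring and two white rings.
- spot (a point): Centre of the red ring (23 mm inside, 30 mm outside diameter) on the panel's face; z square out of the face.
- mug: Spotted mug, 92x127x93 mm, bystander; origin at the centre of the underside.
- spray_can: Spray can, 67 mm across, 189 mm high, bystander; origin at the centre of the underside.
- masking_tape: Roll of masking tape lying flat, 96 mm across, 25 mm high, bystander; origin at the centre of the underside.
- sanding_block: Wooden sanding block 40x68x28 mm, bystander; origin at the centre of the underside.
Not all that is in view belongs to the job. What is shaped like the holder but turquoise is not meant. There is more than one size of the probe; the one meant has the size given above.

How it is judged (in metres and radians):
On the way, in this order (a step that is already met when the one before it is completed fails the run):
1. the battery is home in the dock with the detent up in its notch (horizontal distance between battery and dock_home below 0.0045 m and z of battery in the frame of dock_home between -0.003 and 0.004 m and angle between the x axis of battery and the x axis of dock, either way round below 0.08 rad and value of joint detent below 0.0016 m), for 0.3 s.
2. the probe has been lifted clear of its holder in the gripper (all of step 1 and z of probe in the frame of holder above 0.06 m and contact force between the fingers and probe above 2 N), for 0.1 s.
3. the probe is held square on the red ring's centre, tip about half in (all of step 1 and distance between tip_end and spot below 0.0065 m and angle between the z axis of probe and the z axis of spot, either way round below 0.14 rad and value of joint plunger between 0.0025 and 0.012 m and contact force between probe and panel between 1 and 6 N and contact force between the fingers and probe above 2 N and contact force between probe and holder below 0.1 N and linear speed of probe below 0.02 m/s), for 0.5 s.
At the end, for the whole second after the job is handed in: Battery home within 4.5 mm and 0.08 rad, detent up. The gripper holds the probe at rest, clear of the holder, tip within 6.5 mm of the red ring's centre, square to the panel within 0.14 rad, spring tip pushed in 2.5 to 12 mm of its 14 mm, 1 to 6 N on the panel (all of step 3); the arm keeps its last pose, push and grip.
It fails at once if the probe is rammed against the panel (over 20 N) (contact force between probe and panel above 20 N).
It fails at once if the panel is shifted (distance of spot from where it was at the start of the episode above 0.008 m).
It fails at once if a bystander is disturbed (distance of any of mug, spray_can, masking_tape, sanding_block from where it was at the start of the episode above 0.03 m).
It also fails if it takes over 56 s, if anything falls off the work surface, if the arm or the gripper's body presses on something with over 40 N, if the wrist force passes 120 N, or if a joint passes its speed limit or range.

## Working session

There is one attempt and no reset: what is moved stays moved. The work goes in short steps, Python scripts to look and compute and a tool call to move; the robot and the scene stay as the last step left them, time stands still between calls to the robot, and variables do not carry over. Pictures are saved under pics/ and viewed, at most 10 in all, crops included, and the job is handed in when it is done.

Besides the shell and the picture viewer there is one more tool, called after "Emit:" as name(argument=value, ...) on one line, values as JSON. send_rows: Moves the arm, as the interface text tells. Its arguments: {"type":"object","properties":{"moves":{"type":"array"}},"required":["moves"]}

```bash
mkdir -p pics; cat > h.py <<'E'
import numpy as np, cv2
from bench import arm
def cam(name):
    s=arm.read_state(); im,d=arm.camera(name); c=arm.calibration(name)
    f=im.shape[0]/2/np.tan(np.radians(c['vfov'])/2)
    if 'view' in c: T=np.linalg.inv(np.array(c['view']))
    else:
        W=np.eye(4);W[:3,:3]=s['ee_rot'];W[:3,3]=s['tcp_pos'];T=W@np.array(c['mount'])
    v,u=np.mgrid[:im.shape[0],:im.shape[1]]
    P=np.stack([(u-c['cx'])/f*d,-(v-c['cy'])/f*d,-d],-1)@T[:3,:3].T+T[:3,3]
    P[d<=0]=np.nan
    return im,d,P,T,f,c
E
python3 - <<'E'
from h import *
s=arm.read_state();print(s)
for n in ['scene','top']:
    im,d,P,T,f,c=cam(n);print(n,c,T[:3,3]);cv2.imwrite(f'pics/{n}0.png',im);np.save(f'pics/{n}P.npy',P)
    print(arm.calibration('wrist')['mount'] if n=='top' else '')
    for l in ['dock','battery','holder','probe','stand','panel','spot','mug','spray_can','masking_tape','sanding_block']:
        for r in arm.look_for(n,l)[:3]:
            u,v=map(int,r['point']);print(l,round(r['score'],2),u,v,P[min(v,419),min(u,559)].round())
E
```

```text
{'t': 0.0, 'joints': array([-1.26070625,  0.6001342 , -0.00253983,  1.60013069,  0.00176001,
        0.94291144, -0.07978525]), 'qvel': array([ 1.11210607e-03, -5.73585340e-04,  1.66651867e-03,  1.84053813e-05,
        1.73332108e-03, -9.54352740e-04, -3.79599623e-04]), 'joint_efforts': array([-2.34378149e-04, -7.76430345e+01,  1.56475604e+00, -2.58006370e+01,
        1.23525871e-02,  8.92144279e-03,  3.03479328e-05]), 'tcp_pos': array([273.31064162, 670.99482828, 230.41015375]), 'ee_rot': array([[-9.26142395e-01,  3.77173733e-01, -4.88980664e-04],
       [ 3.77174033e-01,  9.26141181e-01, -1.50397516e-03],
       [-1.14394796e-04, -1.57732597e-03, -9.99998749e-01]]), 'wrist_force': array([ 0.61597858, -0.05931563, -0.37594735]), 'moment': array([-0.00654583,  0.03412648, -0.00033592]), 'gripper_force': 0.0, 'gripper_width': 1.0021651483323402}
scene {'vfov': 49.86785553306286, 'cx': 277.560245753597, 'cy': 203.63308597308404, 'view': array([[ 8.17347612e-01, -5.76090925e-01,  7.88207924e-03,
        -4.18579341e+02],
       [ 2.88796014e-01,  4.21499907e-01,  8.59613105e-01,
       
[... 1394 characters left out ...]
-01 -1.43127113e+02]
 [ 0.00000000e+00  0.00000000e+00  0.00000000e+00  1.00000000e+00]]
dock 0.67 387 202 [ 572. -256.   17.]
battery 0.83 283 223 [502.  22.  53.]
battery 0.24 137 271 [369. 388.  57.]
holder 0.84 218 238 [458. 187.  61.]
holder 0.68 165 221 [501. 330.  35.]
probe 0.7 388 202 [ 572. -259.   18.]
probe 0.62 212 235 [457. 195. 138.]
probe 0.57 254 245 [433.  92. 169.]
stand 0.86 226 162 [657. 176.  61.]
panel 0.89 221 163 [654. 188.  63.]
spot 0.71 225 163 [654. 178.  62.]
mug 0.76 135 271 [369. 394.  52.]
spray_can 0.77 299 121 [743.  -8. 154.]
masking_tape 0.88 356 124 [ 793. -176.   -0.]
masking_tape 0.63 133 271 [368. 399.  52.]
sanding_block 0.64 322 165 [666. -80.  27.]
```

```bash
python3 -c "
import cv2
for n in ['scene','top']:
    i=cv2.imread(f'pics/{n}0.png'); i=i[100:400,100:500] if n=='scene' else i[90:330,100:460]
    i=cv2.resize(i,None,fx=2,fy=2,interpolation=cv2.INTER_CUBIC);cv2.imwrite(f'pics/{n}0c.png',i)"
```

```text
(no output)
```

View pics/scene0c.png

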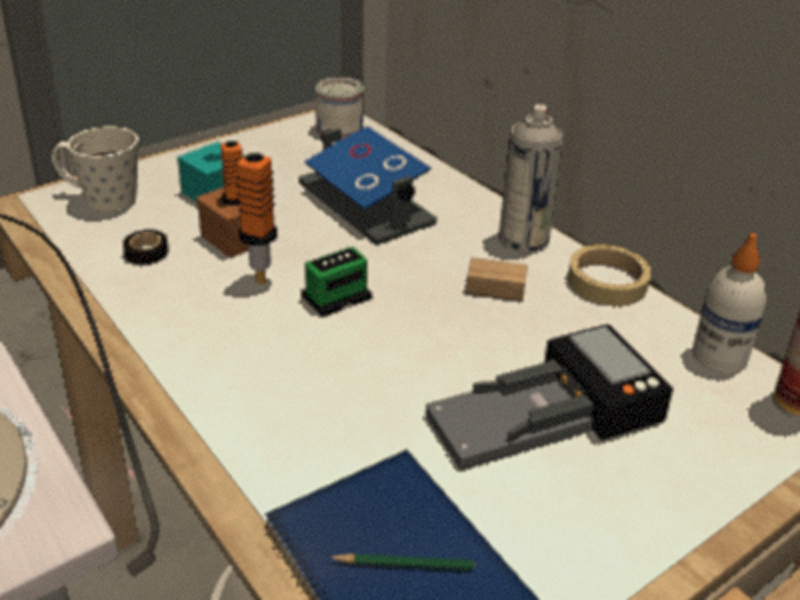

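View pics/top0c.png

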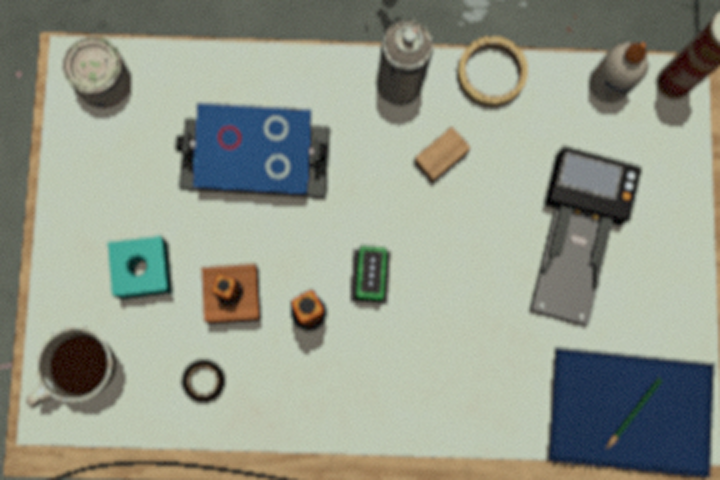

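The scene crop shows the green battery at (337,278), the dock at (550,395) with its open end toward the robot, and the wooden holder with the small probe at (230,200). The panel with its red ring is at (360,150). The large probe standing on the table at (257,210) is a decoy. The top crop agrees: battery (370,273), dock (580,240), holder (230,293), probe (227,290), red ring (229,137).

```bash
cat >> h.py <<'E'
def rect(P,m,zlo,zhi):
    q=P[m&(P[...,2]>zlo)&(P[...,2]<zhi)]
    (c,wh,a)=cv2.minAreaRect(q[:,:2].astype(np.float32))
    return np.round(c,1),np.round(wh,1),round(a,1),np.median(q[:,2]).round(1),len(q)
def box(P,x0,x1,y0,y1):
    return (P[...,0]>x0)&(P[...,0]<x1)&(P[...,1]>y0)&(P[...,1]<y1)
def panel(im,P,m):
    b,g,r=[im[...,i].astype(int) for i in range(3)]
    bl=m&(b>r+30)&(P[...,2]>35); q=P[bl]
    for _ in range(3):
        c=q.mean(0);n=np.linalg.svd(q-c,full_matrices=False)[2][2]; n*=np.sign(n[2]); q=q[abs((q-c)@n)<4]
    red=(m&(r>b+15)&(r>g+25)&(abs((P-c)@n)<8)&(P[...,2]>35)).astype(np.uint8)
    k,lab,st,ce=cv2.connectedComponentsWithStats(red)
    i=1+np.argmax(st[1:,4]); v,u=np.where(lab==i)
    (e,ax,an)=cv2.fitEllipse(np.stack([u,v],1).astype(np.float32))
    return c,n,np.degrees(np.arccos(n[2])),e,ax,P[lab==i].mean(0),st[i,4]
E
python3 - <<'E'
from h import *
im=cv2.imread('pics/top0.png');P=np.load('pics/topP.npy')
b,g,r=[im[...,i].astype(int) for i in range(3)]
print('bat',rect(P,box(P,440,560,-40,80)&(g>r+15),40,60), rect(P,box(P,440,560,-40,80),40,60))
D=box(P,420,760,-380,-180)
print('slide',rect(P,D&(P[...,0]<560),13,23)); print('console',rect(P,D,41,52))
print('holder',rect(P,box(P,400,520,120,260),50,66))
print('probe',rect(P,box(P,400,520,130,260),120,150))
print('decoy',rect(P,box(P,380,500,30,130),150,190))
print('panel',panel(im,P,box(P,560,760,60,300)))
E
```

```text
bat (array([496.8,  16. ]), array([36.9, 68.2]), 87.6, np.float64(53.0), 207) (array([496.8,  16. ]), array([36.9, 68.2]), 87.6, np.float64(53.7), 363)
slide (array([ 506.6, -248.9]), array([ 78.8, 121.8]), 76.7, np.float64(17.9), 1000)
console (array([ 637. , -280.7]), array([109.9, 240.2]), 76.1, np.float64(46.4), 1140)
holder (array([464.7, 197.1]), array([70.4, 70.3]), 5.8, np.float64(58.0), 609)
probe (array([464.5, 196.8]), array([24.1, 24. ]), 74.5, np.float64(135.2), 104)
decoy (array([439.9,  94.7]), array([31.4, 31.4]), 28.3, np.float64(167.3), 182)
panel (array([651.9854094 , 177.68877282,  61.44924811]), array([-0.25077206,  0.00674754,  0.96802265]), np.float64(14.528575663455381), (214.2192840576172, 158.31703186035156), (9.817526817321777, 10.162001609802246), array([665.55947606, 206.68022814,  65.21794488]), np.int32(38))
```

Emit:
send_rows(moves=[[[0,0,-6.6],[0,0,0],1],[[0,0,-6.6],[0,0,0],1],[[0,0,-6.6],[0,0,0],1],[[0,0,0],[-0.014,-0.036,0],1],[[0,0,0],[-0.014,-0.036,0],1],[[0,0,0],[-0.014,-0.036,0],1],[[0,0,0],[-0.014,-0.036,0],1],[[0,0,0],[-0.014,-0.036,0],1],[[0,0,0],[-0.014,-0.036,0],1],[[0,0,0],[-0.014,-0.036,0],1],[[0,0,0],[-0.014,-0.036,0],1],[[0,0,0],[-0.014,-0.036,0],1]])

```text
t: 2.2
tcp_pos: [386.4, 340.8, 231.5]
ee_rot: [[-0.999, 0.041, 0.001], [0.041, 0.999, 0.0], [-0.001, 0.0, -1.0]]
wrist_force: [0.8, -0.1, -0.7]
gripper_width: 0.999
gripper_force: 0.0
```

Emit:
send_rows(moves=[[[0,0,0],[-0.014,-0.036,0],1],[[0,0,0],[-0.014,-0.036,0],1],[[0,0,0],[-0.014,-0.036,0],1],[[0,0,0],[-0.014,-0.036,0],1],[[0,0,0],[-0.014,-0.036,0],1],[[0,0,0],[-0.014,-0.036,0],1],[[0,0,0],[-0.014,-0.036,0],1],[[0,0,0],[-0.014,-0.036,0],1],[[0,0,0],[-0.014,-0.036,0],1],[[0,0,0],[0,0,0],1],[[0,0,0],[0,0,0],1]])

```text
t: 3.12
tcp_pos: [499.1, 11.1, 231.4]
ee_rot: [[-0.999, 0.046, 0.0], [0.046, 0.999, -0.0], [-0.0, -0.0, -1.0]]
wrist_force: [-0.5, 0.6, -0.4]
gripper_width: 0.996
gripper_force: 0.0
```

```bash
cat >> h.py <<'E'
def st():
    s=arm.read_state();R=np.array(s['ee_rot'])
    print('t',round(s['t'],2),'tcp',np.round(s['tcp_pos'],1),'y-ang',np.degrees(np.arctan2(R[1,1],R[0,1])).round(2),'z',R[:,2].round(3),'F',np.round(s['wrist_force'],1),'w',round(s['gripper_width'],3),'gf',round(s['gripper_force'],1),'j',np.round(s['joints'],2))
    return s,R
def to(p,s,R): print('delta tool mm',np.round(R.T@(np.array(p)-s['tcp_pos']),1))
E
python3 - <<'E'
from h import *
s,R=st();im,d,P,T,f,c=cam('wrist');print({k:v for k,v in c.items() if k!='mount'},f);cv2.imwrite('pics/w1.png',im)
b,g,r=[im[...,i].astype(int) for i in range(3)]
print('bat',rect(P,box(P,430,570,-50,80),45,60))
a=rect(P,box(P,430,570,-50,80),45,60);to([a[0][0],a[0][1],22],s,R)
E
```

```text
t 3.12 tcp [499.1  11.1 231.4] y-ang 87.34 z [ 0. -0. -1.] F [-0.5  0.6 -0.4] w 0.996 gf 0.0 j [-0.11  0.33 -0.03  2.11  0.02  0.7   1.37]
{'vfov': 70.12295412772903, 'cx': 279.4026628804855, 'cy': 212.7326950771979} 299.2272290512338
bat (array([495.1,  16.1]), array([35.9, 67.8]), 87.8, np.float64(54.6), 1980)
delta tool mm [  4.3   4.9 209.4]
```

Emit:
send_rows(moves=[[[0,0,0],[0.004,0.005,0.03],1],[[0,0,0],[0,0,0.036],1],[[0,0,0],[0,0,0.036],1],[[0,0,0],[0,0,0.036],1],[[0,0,0],[0,0,0.036],1],[[0,0,0],[0,0,0.035],1],[[0,0,0],[0,0,0],1],[[0,0,0],[0,0,0],0],[[0,0,0],[0,0,0],0],[[0,0,0],[0,0,0],0],[[0,0,0],[0,0,0],0],[[0,0,0],[0,0,0],0]])

```text
t: 4.17
tcp_pos: [496.0, 18.8, 24.8]
ee_rot: [[-0.999, 0.041, 0.004], [0.041, 0.999, 0.0], [-0.004, 0.001, -1.0]]
wrist_force: [-0.0, -0.4, 14.1]
gripper_width: 0.413
gripper_force: 59.2
```

Emit:
send_rows(moves=[[[0,0,0],[0,0,0],0],[[0,0,0],[0,0,0],0],[[0,0,0],[0,0,0],0]])

```text
t: 4.42
tcp_pos: [496.0, 18.9, 24.8]
ee_rot: [[-0.999, 0.041, 0.004], [0.041, 0.999, 0.001], [-0.004, 0.001, -1.0]]
wrist_force: [-1.7, 0.1, 11.9]
gripper_width: 0.412
gripper_force: 59.2
```

Emit:
send_rows(moves=[[[0,0,0],[0,0,-0.015],0],[[0,0,0],[0,0,-0.03],0],[[0,0,0],[0,0,-0.04],0],[[0,0,0],[0,0,-0.04],0],[[0,0,5.5],[0,0,0],0],[[0,0,5.5],[0,0,0],0],[[0,0,0],[-0.009,-0.033,0],0],[[0,0,0],[-0.009,-0.033,0],0],[[0,0,0],[-0.009,-0.033,0],0],[[0,0,0],[-0.009,-0.033,0],0],[[0,0,0],[-0.009,-0.033,0],0],[[0,0,0],[0,0,0],0]])

```text
t: 5.42
tcp_pos: [500.1, -159.9, 149.1]
ee_rot: [[-0.971, 0.24, 0.003], [0.24, 0.971, -0.004], [-0.004, -0.003, -1.0]]
wrist_force: [-0.2, 0.2, -2.1]
gripper_width: 0.412
gripper_force: 61.2
```

Emit:
send_rows(moves=[[[0,0,0],[0,0,0],0],[[0,0,0],[0,0,0],0]])

```text
t: 5.58
tcp_pos: [500.3, -152.0, 148.3]
ee_rot: [[-0.973, 0.232, 0.001], [0.232, 0.973, 0.0], [-0.001, 0.0, -1.0]]
wrist_force: [-0.3, 1.1, -1.1]
gripper_width: 0.411
gripper_force: 61.2
```

```bash
python3 - <<'E'
from h import *
s,R=st();im,d,P,T,f,c=cam('wrist');cv2.imwrite('pics/w2.png',im);np.save('pics/w2P.npy',P)
D=box(P,400,760,-380,-180)
a=rect(P,D&(P[...,0]<580),13,23);print('slide',a);print('console',rect(P,D&(P[...,0]>560),40,52))
an=np.radians(-13.3);dx=np.array([np.cos(an),np.sin(an)]);dy=np.array([-dx[1],dx[0]])
q=P[D&(P[...,2]>13)&(P[...,2]<23)];L=q[:,:2]@dx;W=q[:,:2]@dy
k=W[L<L.min()+70];print('free end',np.percentile(L,[0,.2,1]),'W',np.percentile(k,[0,.5,99.5,100]))
q=P[D&(P[...,2]>41)&(P[...,2]<52)&(P[...,0]>560)];L=q[:,:2]@dx;W=q[:,:2]@dy;print('console L',np.percentile(L,[0,1,99,100]),'W',np.percentile(W,[0,1,99,100]))
# channel lips tops z 18+15.5=33.5
q=P[D&(P[...,2]>30)&(P[...,2]<37)&(P[...,0]>480)];L=q[:,:2]@dx;W=q[:,:2]@dy
print('lips L',np.percentile(L,[0,1,50,99]));h=np.histogram(W[(L>535+0*L)],bins=np.arange(-150,-85,3)+0);print(h)
print('tool: tcp L,W',s['tcp_pos'][:2]@dx,s['tcp_pos'][:2]@dy)
E
```

```text
t 5.58 tcp [ 500.3 -152.   148.3] y-ang 76.6 z [ 0.001  0.    -1.   ] F [-0.3  1.1 -1.1] w 0.411 gf 61.2 j [ 0.19  0.48 -0.01  2.14  0.    0.52  1.52]
slide (array([ 482.9, -248.4]), array([184.8, 109.8]), 9.9, np.float64(18.4), 8453)
console (array([ 629.6, -275.2]), array([114.1,  57.1]), 86.8, np.float64(47.3), 618)
free end [442.52532853 450.1421169  488.8703996 ] W [-217.55032282 -181.07746931  -86.54417523  -86.23438119]
console L [640.62157019 643.14642279 707.44463037 708.17808956] W [-181.05997362 -179.6549354   -71.81037063  -71.63212174]
lips L [539.40872424 541.6346164  579.85169028 660.84176   ]
(array([131,  82,   0,   0,   0,   0,   0,   0,   0,   0,   0,   0,   0,
         0,  31,  96,  80,  75,  81,  62,   6]), array([-150, -147, -144, -141, -138, -135, -132, -129, -126, -123, -120,
       -117, -114, -111, -108, -105, -102,  -99,  -96,  -93,  -90,  -87]))
tool: tcp L,W 521.8344627429071 -32.85099996219854
```

View pics/w2.png

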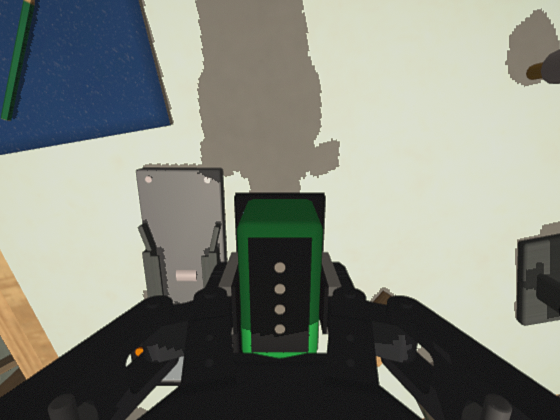

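The wrist image shows the battery held straight at (280,275). The dock is to its left, parallel, with its slide-way at columns 137–225 and its free end at row 170. Next I measure the battery in the same frame.

```bash
python3 - <<'E'
from h import *
P=np.load('pics/w2P.npy');im=cv2.imread('pics/w2.png')
an=np.radians(-13.3);dx=np.array([np.cos(an),np.sin(an)]);dy=np.array([-dx[1],dx[0]])
b,g,r=[im[...,i].astype(int) for i in range(3)]
v,u=np.mgrid[:420,:560]
m=(u>225)&(u<335)&(v>180)&(v<365)
q=P[m&(P[...,2]>172)&(P[...,2]<185)];print('top z',np.median(q[:,2]));
L=q[:,:2]@dx;W=q[:,:2]@dy;print('L',np.percentile(L,[0.5,99.5]),'W',np.percentile(W,[.5,99.5]))
f=m&(P[...,2]>125)&(P[...,2]<140);q=P[f];print('foot W',np.percentile(q[:,:2]@dy,[.5,99.5]),'L',np.percentile(q[:,:2]@dx,[.5,99.5]),np.median(q[:,2]))
q=P[m&(P[...,2]>172)&(P[...,2]<185)];print(cv2.minAreaRect(q[:,:2].astype(np.float32)))
D=(u<232)&(u>120)&(v>160)&(v<222)
q=P[D&(P[...,2]>13)&(P[...,2]<23)];L=q[:,:2]@dx;W=q[:,:2]@dy
print('slide L',np.percentile(L,[.5,2]),'W',np.percentile(W,[.5,99.5]),cv2.minAreaRect(q[:,:2].astype(np.float32)))
E
```

```text
top z 178.26332565786657
L [487.28731684 551.20271663] W [-52.78193446 -10.59909695]
foot W [-56.78460894  -6.92351487] L [486.00418109 518.485219  ] 133.696400631219
((499.2739562988281, -150.55397033691406), (47.23689651489258, 67.41505432128906), 76.73548889160156)
slide L [488.79925999 489.4435893 ] W [-163.52263442  -86.6341709 ] ((471.45538330078125, -240.243408203125), (77.9681625366211, 50.91110610961914), 76.16082000732422)
```

Emit:
send_rows(moves=[[[0,0,0],[0.005,-0.031,0],0],[[0,0,0],[0.005,-0.031,0],0],[[0,0,0],[0.005,-0.0312,0],0],[[0,0,0],[0,0,0],0],[[0,0,0],[0,0,0.03],0],[[0,0,0],[0,0,0.03],0],[[0,0,0],[0,0,0.03],0],[[0,0,0],[0,0,0.005],0],[[0,0,0],[0,0,0],0],[[0,0,0],[0,0,0],0]])

```text
t: 6.47
tcp_pos: [464.8, -238.6, 53.1]
ee_rot: [[-0.973, 0.23, -0.0], [0.23, 0.973, 0.0], [0.0, 0.0, -1.0]]
wrist_force: [0.3, -0.8, -2.0]
gripper_width: 0.413
gripper_force: 60.9
```

```bash
python3 - <<'E'
from h import *
s,R=st();an=np.radians(-13.3);dx=np.array([np.cos(an),np.sin(an)]);dy=np.array([-dx[1],dx[0]]);print(s['tcp_pos'][:2]@dx,s['tcp_pos'][:2]@dy)
E
```

```text
t 6.47 tcp [ 464.8 -238.6   53.1] y-ang 76.72 z [-0.  0. -1.] F [ 0.3 -0.8 -2. ] w 0.413 gf 60.9 j [ 0.38  0.64 -0.01  2.2   0.03  0.3   1.68]
507.2254851089299 -125.250544052818
```

Emit:
send_rows(moves=[[[0,0,0],[0,-0.001,0.005],0],[[0,0,0],[0,0,0.004],0],[[0,0,0],[0,0,0.002],0],[[0,0,0],[0,0,0],0]])

```text
t: 6.8
tcp_pos: [464.7, -240.6, 42.8]
ee_rot: [[-0.973, 0.231, 0.002], [0.231, 0.973, -0.001], [-0.002, -0.0, -1.0]]
wrist_force: [-1.5, 1.3, 11.0]
gripper_width: 0.41
gripper_force: 62.7
```

Emit:
send_rows(moves=[[[0,0,0],[0,0,-0.0007],0],[[0,0,0],[-0.008,0,0],0],[[0,0,0],[-0.008,0,0],0],[[0,0,0],[-0.008,0,0],0],[[0,0,0],[-0.008,0,0],0],[[0,0,0],[-0.008,0,0],0],[[0,0,0],[0,0,0],0]])

```text
t: 7.38
tcp_pos: [503.5, -250.0, 42.9]
ee_rot: [[-0.973, 0.231, 0.0], [0.231, 0.973, -0.0], [-0.0, -0.0, -1.0]]
wrist_force: [-4.2, 0.1, 9.8]
gripper_width: 0.411
gripper_force: 62.5
```

Emit:
send_rows(moves=[[[0,0,0],[-0.008,0,0],0],[[0,0,0],[-0.008,0,0],0],[[0,0,0],[-0.008,0,0],0],[[0,0,0],[0,0,0],0]])

```text
t: 7.72
tcp_pos: [526.4, -255.5, 43.0]
ee_rot: [[-0.973, 0.232, -0.001], [0.232, 0.973, -0.0], [0.001, -0.0, -1.0]]
wrist_force: [-1.8, 0.1, 3.7]
gripper_width: 0.412
gripper_force: 61.9
```

Emit:
send_rows(moves=[[[0,0,0],[-0.005,0,0],0],[[0,0,0],[-0.005,0,0],0],[[0,0,0],[-0.005,0,0],0],[[0,0,0],[-0.004,0,0],0],[[0,0,0],[-0.003,0,0],0],[[0,0,0],[0,0,0],0]])

```text
t: 8.22
tcp_pos: [548.5, -260.7, 42.9]
ee_rot: [[-0.973, 0.231, 0.001], [0.231, 0.973, -0.001], [-0.001, -0.0, -1.0]]
wrist_force: [-2.0, 0.2, 6.8]
gripper_width: 0.412
gripper_force: 62.3
```

Emit:
send_rows(moves=[[[0,0,0],[-0.002,0,0],0],[[0,0,0],[-0.001,0,0],0],[[0,0,0],[0,0,0],0]])

```text
t: 8.47
tcp_pos: [548.7, -260.7, 43.0]
ee_rot: [[-0.973, 0.232, -0.003], [0.232, 0.973, 0.001], [0.004, -0.0, -1.0]]
wrist_force: [-8.7, 2.3, 15.0]
gripper_width: 0.409
gripper_force: 63.5
```

Emit:
send_rows(moves=[[[0,0,0],[-0.002,0,-0.001],0],[[0,0,0],[-0.002,0,0],0],[[0,0,0],[0,0,0],0]])

```text
t: 8.72
tcp_pos: [551.8, -261.3, 43.1]
ee_rot: [[-0.973, 0.232, -0.005], [0.232, 0.973, 0.002], [0.006, 0.0, -1.0]]
wrist_force: [-9.9, 2.0, 9.7]
gripper_width: 0.41
gripper_force: 62.9
```

Emit:
send_rows(moves=[[[0,0,0],[-0.002,0,0],0],[[0,0,0],[-0.002,0,0],0],[[0,0,0],[0,0,0],0]])

```text
t: 8.97
tcp_pos: [552.0, -261.4, 43.3]
ee_rot: [[-0.973, 0.232, -0.012], [0.232, 0.973, 0.004], [0.012, 0.001, -1.0]]
wrist_force: [-20.8, 5.2, 22.0]
gripper_width: 0.407
gripper_force: 64.4
```

```bash
python3 - <<'E'
from h import *
s,R=st();im,d,P,T,f,c=cam('wrist');cv2.imwrite('pics/w3.png',im)
im,d,P,T,f,c=cam('top');cv2.imwrite('pics/t3.png',cv2.resize(im[130:300,320:470],None,fx=4,fy=4,interpolation=cv2.INTER_CUBIC)[:600])
E
```

```text
t 8.97 tcp [ 552.  -261.4   43.3] y-ang 76.56 z [-0.012  0.004 -1.   ] F [-20.8   5.2  22. ] w 0.407 gf 64.4 j [ 0.36  0.72 -0.01  1.99  0.02  0.45  1.67]
```

Emit:
send_rows(moves=[[[0,0,0],[0.003,0,-0.001],0],[[0,0,0],[0.003,0,-0.001],0],[[0,0,0],[0,0,0],0],[[0,0,0],[0,0,0],0.7],[[0,0,0],[0,0,0],0.7],[[0,0,0],[0,0,0],0.7],[[0,0,0],[0,0,0],0.7],[[0,0,0],[0,0,0],0.7]])

```text
t: 9.73
tcp_pos: [553.3, -261.5, 45.3]
ee_rot: [[-0.973, 0.231, 0.001], [0.231, 0.973, -0.0], [-0.001, -0.0, -1.0]]
wrist_force: [-0.5, -0.6, -0.5]
gripper_width: 0.703
gripper_force: 0.0
```

Emit:
send_rows(moves=[[[0,0,0],[0,0,-0.02],0.7],[[0,0,0],[0,0,-0.035],0.7],[[0,0,0],[0,0,-0.04],0.7],[[0,0,0],[0,0,-0.04],0.7],[[0,0,0],[0,0,-0.04],0.7],[[0,0,0],[0,0,-0.04],0.7],[[0,0,0],[0,0,0],0.7],[[0,0,0],[0,0,0],0.7]])

```text
t: 10.4
tcp_pos: [553.8, -261.9, 263.0]
ee_rot: [[-0.973, 0.231, 0.006], [0.231, 0.973, -0.002], [-0.006, -0.001, -1.0]]
wrist_force: [-0.2, 0.3, -0.7]
gripper_width: 0.703
gripper_force: 0.0
```

```bash
python3 - <<'E'
from h import *
s,R=st();im,d,P,T,f,c=cam('wrist');cv2.imwrite('pics/w4.png',im)
an=np.radians(-13.3);dx=np.array([np.cos(an),np.sin(an)]);dy=np.array([-dx[1],dx[0]])
q=P[box(P,480,640,-330,-200)&(P[...,2]>66)&(P[...,2]<80)]
print(np.median(q[:,2]),cv2.minAreaRect(q[:,:2].astype(np.float32)));L=q[:,:2]@dx;print(L.min(),L.max())
D=box(P,420,760,-380,-180)
q=P[D&(P[...,2]>13)&(P[...,2]<23)];L=q[:,:2]@dx;print('free',np.percentile(L,[.1,.5,2]))
E
```

```text
t 10.4 tcp [ 553.8 -261.9  263. ] y-ang 76.63 z [ 0.006 -0.002 -1.   ] F [-0.2  0.3 -0.7] w 0.703 gf 0.0 j [ 0.35  0.43 -0.01  1.84  0.    0.87  1.68]
72.66608838922605 ((550.2982177734375, -260.2095031738281), (35.71866226196289, 67.37181091308594), 77.52346801757812)
561.8772722067174 629.1139204546026
free [489.58196923 489.65018132 490.79450611]
```

View pics/w4.png

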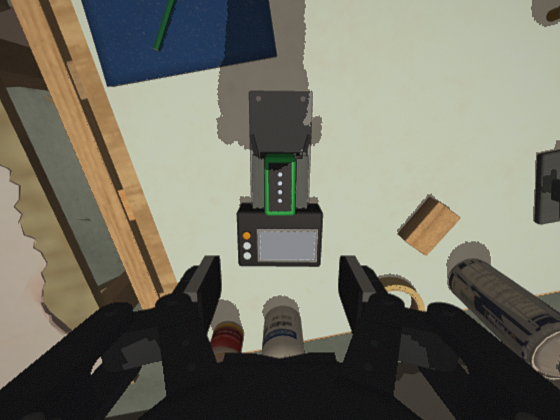

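The battery is in the channel at (280,185) against the console, with the detent down home: centre 595.5 against an expected 596 along the rail, and its top at 72.7 mm. Next I look at the panel.

Emit:
send_rows(moves=[[[0,0,0],[0.0026,0.0405,0],0.7],[[0,0,0],[0.0026,0.0405,0],0.7],[[0,0,0],[0.0026,0.0405,0],0.7],[[0,0,0],[0.0026,0.0405,0],0.7],[[0,0,0],[0.0026,0.0405,0],0.7],[[0,0,0],[0.0026,0.0405,0],0.7],[[0,0,0],[0.0026,0.0405,0],0.7],[[0,0,0],[0.0026,0.0405,0],0.7],[[0,0,0],[0.0026,0.0405,0],0.7],[[0,0,0],[0.0026,0.0405,0],0.7],[[0,0,0],[0.0026,0.0405,0],0.7],[[0,0,2],[0,0,0],0.7]])

```text
t: 11.45
tcp_pos: [626.7, 189.4, 257.5]
ee_rot: [[-0.967, 0.254, -0.003], [0.254, 0.967, 0.004], [0.004, 0.004, -1.0]]
wrist_force: [-0.5, 0.4, 1.0]
gripper_width: 0.702
gripper_force: 0.0
```

Emit:
send_rows(moves=[[[0,0,0],[0,0,0],0.7],[[0,0,0],[0,0,0],0.7],[[0,0,0],[0,0,0],0.7]])

```text
t: 11.7
tcp_pos: [627.4, 177.1, 258.8]
ee_rot: [[-0.964, 0.266, -0.002], [0.266, 0.964, -0.002], [0.001, -0.002, -1.0]]
wrist_force: [-0.4, -0.6, 0.3]
gripper_width: 0.699
gripper_force: 0.0
```

```bash
python3 - <<'E'
from h import *
s,R=st();im,d,P,T,f,c=cam('wrist');cv2.imwrite('pics/w5.png',im)
m=box(P,560,770,60,300)
c_,n,a,e,ax,p,k=panel(im,P,m);print(c_,n,a,e,ax,p,k)
ray=T[:3,:3]@np.array([(e[0]-c['cx'])/f,-(e[1]-c['cy'])/f,-1]);o=T[:3,3];t=((c_-o)@n)/(ray@n);print('spot by ray',o+t*ray,'size mm',np.array(ax)*t/f)
b,g,r=[im[...,i].astype(int) for i in range(3)]
print('edge check',[np.nanmin(P[m&(b>r+30)&(P[...,2]>40)],0),np.nanmax(P[m&(b>r+30)&(P[...,2]>40)],0)])
E
```

```text
t 11.7 tcp [627.4 177.1 258.8] y-ang 74.6 z [-0.002 -0.002 -1.   ] F [-0.4 -0.6  0.3] w 0.699 gf 0.0 j [-0.33  0.48 -0.05  1.74  0.03  0.92  0.91]
[651.65013332 178.95257953  62.29531698] [-0.24777481  0.00725476  0.96879049] 14.352155697021404 (311.7437744140625, 214.14535522460938) (22.857542037963867, 23.13632583618164) [664.76329399 206.48465252  65.6928966 ] 222
spot by ray [664.89914686 206.62367611  65.47662882] size mm [26.80909343 27.13607263]
edge check [array([597.18543902,  96.37769745,  41.07650948]), array([707.02226594, 253.08792109,  77.37547354])]
```

View pics/w5.png

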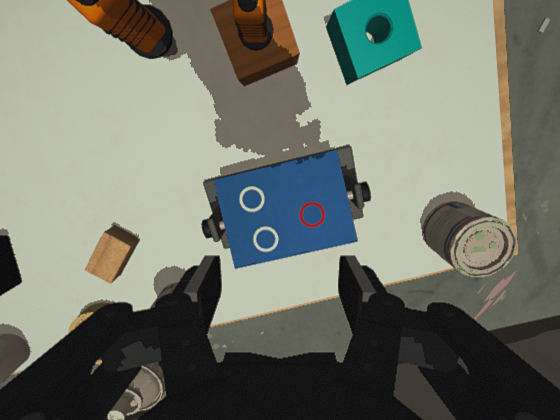

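The red ring is at (312,214), and its position agrees with the top camera (665, 206.6, 65.4; tilt 14.4°). The holder with the small probe is at (255,35). Next I go above the probe.

Emit:
send_rows(moves=[[[0,0,0],[0.0325,-0.0048,0],0.7],[[0,0,0],[0.0325,-0.0048,0],0.7],[[0,0,0],[0.0325,-0.0048,0],0.7],[[0,0,0],[0.0325,-0.0048,0],0.7],[[0,0,0],[0.0325,-0.0048,0],0.7],[[0,0,0],[0,0,0.02],0.7],[[0,0,0],[0,0,0],0.7],[[0,0,0],[0,0,0],0.7]])

```text
t: 12.42
tcp_pos: [464.9, 197.5, 240.0]
ee_rot: [[-0.964, 0.266, -0.0], [0.266, 0.964, -0.001], [0.0, -0.001, -1.0]]
wrist_force: [0.8, 0.5, 0.3]
gripper_width: 0.7
gripper_force: 0.0
```

```bash
python3 - <<'E'
from h import *
s,R=st();im,d,P,T,f,c=cam('wrist');cv2.imwrite('pics/w6.png',im)
m=box(P,410,520,140,255)
a=rect(P,m,128,145);print('probe',a);print('holder',rect(P,m,52,62));print('flange',rect(P,m,62,68))
to([a[0][0],a[0][1],84],s,R)
E
```

```text
t 12.42 tcp [464.9 197.5 240. ] y-ang 74.57 z [-0.    -0.001 -1.   ] F [0.8 0.5 0.3] w 0.7 gf 0.0 j [-0.46  0.33 -0.07  2.08  0.04  0.73  0.75]
probe (array([463.1, 197.6]), array([22.7, 24.7]), 74.0, np.float64(136.3), 718)
holder (array([463.1, 197.5]), array([70.4, 70.2]), 5.8, np.float64(58.4), 2708)
flange (array([458.2, 198.9]), array([35.1, 25.1]), 72.5, np.float64(64.4), 214)
delta tool mm [  1.7  -0.2 156. ]
```

Emit:
send_rows(moves=[[[0,0,0],[0.001,0,0.036],0.7],[[0,0,0],[0,0,0.036],0.7],[[0,0,0],[0,0,0.036],0.7],[[0,0,0],[0,0,0.03],0.7],[[0,0,0],[0,0,0.018],0.7],[[0,0,0],[0,0,0],0.7],[[0,0,0],[0,0,0],0],[[0,0,0],[0,0,0],0],[[0,0,0],[0,0,0],0],[[0,0,0],[0,0,0],0],[[0,0,0],[0,0,0],0],[[0,0,0],[0,0,0],0]])

```text
t: 13.47
tcp_pos: [464.9, 198.9, 85.5]
ee_rot: [[-0.964, 0.265, 0.003], [0.265, 0.964, 0.001], [-0.003, 0.002, -1.0]]
wrist_force: [0.0, -0.5, 7.5]
gripper_width: 0.273
gripper_force: 59.4
```

Emit:
send_rows(moves=[[[0,0,0],[0,0,-0.01],0],[[0,0,0],[0,0,-0.02],0],[[0,0,0],[0,0,-0.03],0],[[0,0,0],[0,0,-0.03],0],[[0,0,0],[0,0,-0.03],0],[[0,0,0],[0,0,0],0],[[-1.15,-4.66,0],[0,0,0],0],[[-1.15,-4.66,0],[0,0,0],0],[[-1.15,-4.66,0],[0,0,0],0],[[0,0,0],[0,0,0],0],[[0,0,0],[0,0,0],0]])

```text
t: 14.38
tcp_pos: [462.2, 199.9, 204.3]
ee_rot: [[-0.935, 0.254, 0.247], [0.26, 0.966, -0.006], [-0.24, 0.059, -0.969]]
wrist_force: [0.2, 0.0, -1.2]
gripper_width: 0.271
gripper_force: 59.2
```

```bash
python3 - <<'E'
from h import *
from scipy.spatial.transform import Rotation as Ro
s,R=st();n=np.array([-.249,.007,.968]);n/=np.linalg.norm(n)
ax=np.cross(R[:,2],-n);print('turn tool deg',R.T@(ax/np.linalg.norm(ax)*np.degrees(np.arcsin(np.linalg.norm(ax)))))
spot=np.array([665,206.6,65.4]);to(spot+n*(77.5+30),s,R)
im,d,P,T,f,c=cam('scene')
q=np.linalg.inv(T)@np.r_[s['tcp_pos'],1];u=int(c['cx']-f*q[0]/q[2]);v=int(c['cy']+f*q[1]/q[2]);print(u,v)
cv2.imwrite('pics/s7.png',cv2.resize(im[v-75:v+75,u-80:u+120],None,fx=4,fy=4,interpolation=cv2.INTER_CUBIC))
E
```

```text
t 14.38 tcp [462.2 199.9 204.3] y-ang 75.28 z [ 0.247 -0.006 -0.969] F [ 0.2  0.  -1.2] w 0.271 gf 59.2 j [-0.72  0.31  0.13  2.29  0.31  0.35  0.42]
turn tool deg [ 1.38594317e-02 -1.20039902e-01  8.67361738e-18]
delta tool mm [-154.3   49.8   77.2]
212 145
```

View pics/s7.png

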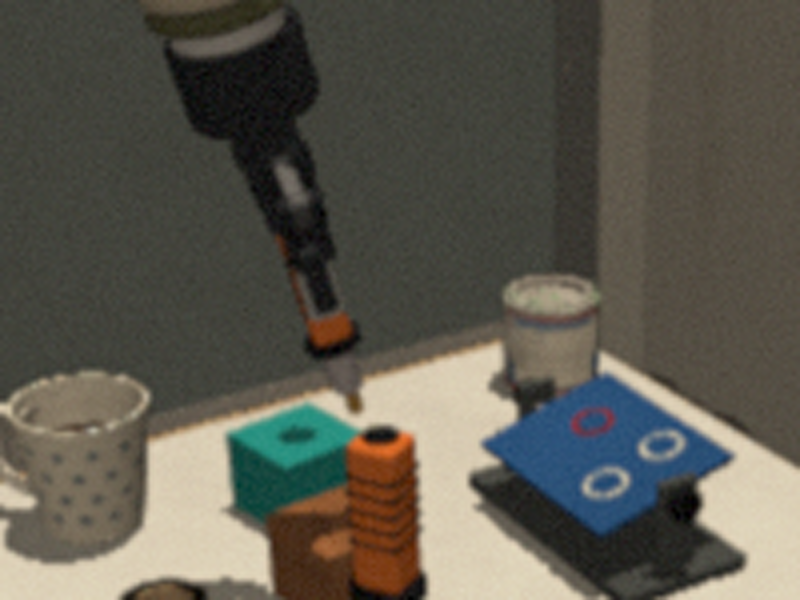

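The probe is in the grip, with its tip at (353,403) clear of the holder. The red ring is at (593,422).

Emit:
send_rows(moves=[[[0,0,0],[-0.031,0.01,0],0],[[0,0,0],[-0.031,0.01,0],0],[[0,0,0],[-0.031,0.01,0],0],[[0,0,0],[-0.031,0.01,0],0],[[0,0,0],[-0.031,0.01,0],0],[[0,0,0],[0,0,0.03],0],[[0,0,0],[0,0,0.027],0],[[0,0,0],[0,0,0],0],[[0,0,0],[0,0,0],0],[[0,0,0],[0,0,0],0]])

```text
t: 15.27
tcp_pos: [636.0, 205.1, 190.0]
ee_rot: [[-0.934, 0.259, 0.248], [0.265, 0.964, -0.006], [-0.241, 0.06, -0.969]]
wrist_force: [1.0, 0.2, -1.7]
gripper_width: 0.27
gripper_force: 59.1
```

```bash
python3 - <<'E'
from h import *
s,R=st();n=np.array([-.249,.007,.968]);n/=np.linalg.norm(n);spot=np.array([665,206.6,65.4])
to(spot+n*77.5,s,R)
for nm in ['top','scene']:
    im,d,P,T,f,c=cam(nm)
    def pr(p):
        q=np.linalg.inv(T)@np.r_[p,1];return c['cx']-f*q[0]/q[2],c['cy']+f*q[1]/q[2]
    tip=s['tcp_pos']+R[:,2]*77.5;u,v=pr(spot);print(nm,'spot',u,v,'tip expected',pr(tip))
    u=int(u);v=int(v)
    cv2.imwrite(f'pics/{nm}8.png',cv2.resize(im[v-40:v+40,u-50:u+50],None,fx=7,fy=7,interpolation=cv2.INTER_CUBIC)); print(u-50,v-40)
a,b=[cv2.imread(f'pics/{k}8.png')[:, 100:500] for k in ('top','scene')]
cv2.imwrite('pics/both8.png',np.hstack([a,b]))
E
```

```text
t 15.27 tcp [636.  205.1 190. ] y-ang 74.98 z [ 0.248 -0.006 -0.969] F [ 1.   0.2 -1.7] w 0.27 gf 59.1 j [-0.48  0.5   0.03  1.96  0.22  0.46  0.67]
delta tool mm [ 3.4  1.5 50.4]
top spot 214.09143821259013 158.42864117248635 tip expected (np.float64(212.76177218592136), np.float64(157.1942207267388))
164 118
scene spot 279.8896788231543 175.08777707172925 tip expected (np.float64(277.55320501257296), np.float64(159.94633747854135))
229 135
```

View pics/both8.png

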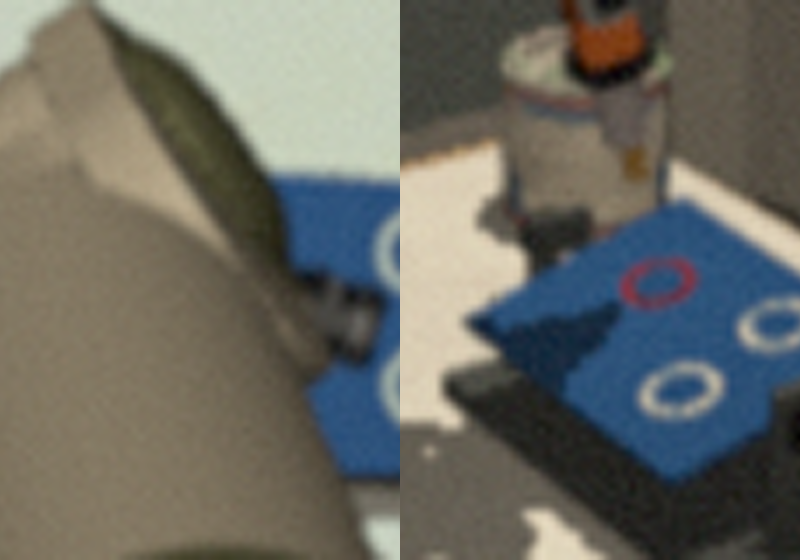

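The left half (top camera) is blocked by the arm. In the scene half, the brass tip at (635,180) matches its predicted pixel within 1 px, and the red ring is at (659,283). Now the approach.

Emit:
send_rows(moves=[[[0,0,0],[0.0025,0.0015,0.012],0],[[0,0,0],[0,0,0.014],0],[[0,0,0],[0,0,0.01],0],[[0,0,0],[0,0,0.006],0],[[0,0,0],[0,0,0.002],0],[[0,0,0],[0,0,0],0],[[0,0,0],[0,0,0],0]])

```text
t: 15.95
tcp_pos: [644.6, 207.7, 146.2]
ee_rot: [[-0.934, 0.257, 0.249], [0.264, 0.965, -0.006], [-0.242, 0.06, -0.969]]
wrist_force: [-0.4, -0.2, -0.7]
gripper_width: 0.27
gripper_force: 59.1
```

Emit:
send_rows(moves=[[[0,0,0],[0,0,0.002],0],[[0,0,0],[0,0,0.002],0],[[0,0,0],[0,0,0.002],0],[[0,0,0],[0,0,0],0],[[0,0,0],[0,0,0],0]])

```text
t: 16.37
tcp_pos: [646.1, 207.5, 140.3]
ee_rot: [[-0.934, 0.257, 0.249], [0.264, 0.964, -0.006], [-0.242, 0.06, -0.969]]
wrist_force: [-0.3, -0.3, -1.8]
gripper_width: 0.274
gripper_force: 59.4
```

```bash
cat > chk.py <<'E'
from h import *
s,R=st();n=np.array([-.249,.007,.968]);n/=np.linalg.norm(n);spot=np.array([665,206.6,65.4])
to(spot+n*77.5,s,R);print('F along n',s['wrist_force']@n,'ang',np.degrees(np.arccos(-R[:,2]@n)))
E
python3 chk.py
```

```text
t 16.37 tcp [646.1 207.5 140.3] y-ang 75.06 z [ 0.249 -0.006 -0.969] F [-0.3 -0.3 -1.8] w 0.274 gf 59.4 j [-0.49  0.58  0.05  1.98  0.23  0.37  0.65]
delta tool mm [ 0.2 -0.5 -0.2]
F along n -1.6372078281935107 ang 0.03610824072800048
```

Emit:
send_rows(moves=[[[0,0,0],[0,0,0.0015],0],[[0,0,0],[0,0,0.0015],0],[[0,0,0],[0,0,0],0],[[0,0,0],[0,0,0],0]])

```text
t: 16.7
tcp_pos: [646.8, 207.5, 137.4]
ee_rot: [[-0.934, 0.257, 0.249], [0.264, 0.964, -0.006], [-0.242, 0.06, -0.969]]
wrist_force: [-0.6, -0.6, -0.0]
gripper_width: 0.275
gripper_force: 59.4
```

Emit:
send_rows(moves=[[[0,0,0],[0,0,0.0015],0],[[0,0,0],[0,0,0.0015],0],[[0,0,0],[0,0,0],0],[[0,0,0],[0,0,0],0]])

```text
t: 17.03
tcp_pos: [647.6, 207.5, 134.4]
ee_rot: [[-0.934, 0.257, 0.249], [0.264, 0.964, -0.006], [-0.242, 0.06, -0.969]]
wrist_force: [-0.7, -0.8, 0.7]
gripper_width: 0.275
gripper_force: 59.5
```

Emit:
send_rows(moves=[[[0,0,0],[0,0,0.001],0],[[0,0,0],[0,0,0],0],[[0,0,0],[0,0,0],0],[[0,0,0],[0,0,0],0],[[0,0,0],[0,0,0],0]])

```text
t: 17.45
tcp_pos: [647.8, 207.5, 133.5]
ee_rot: [[-0.934, 0.257, 0.249], [0.264, 0.964, -0.006], [-0.242, 0.06, -0.969]]
wrist_force: [-0.9, 0.5, 1.2]
gripper_width: 0.275
gripper_force: 59.5
```

```bash
cat >> chk.py <<'E'
Fs=[]
for i in range(6):
    im,d,P,T,f,c=cam('scene'); Fs.append(arm.read_state()['wrist_force']@n)
print(np.round(Fs,2))
cv2.imwrite('pics/s9.png',cv2.resize(im[130:205,230:330],None,fx=8,fy=8,interpolation=cv2.INTER_CUBIC))
E
python3 chk.py
```

```text
t 17.45 tcp [647.8 207.5 133.5] y-ang 75.06 z [ 0.249 -0.006 -0.969] F [-0.9  0.5  1.2] w 0.275 gf 59.5 j [-0.49  0.59  0.06  1.98  0.24  0.36  0.65]
delta tool mm [ 0.2 -0.5 -7.2]
F along n 1.400286192316274 ang 0.037346704600924596
[2.42 2.22 0.7  1.3  1.27 1.31]
```

View pics/s9.png

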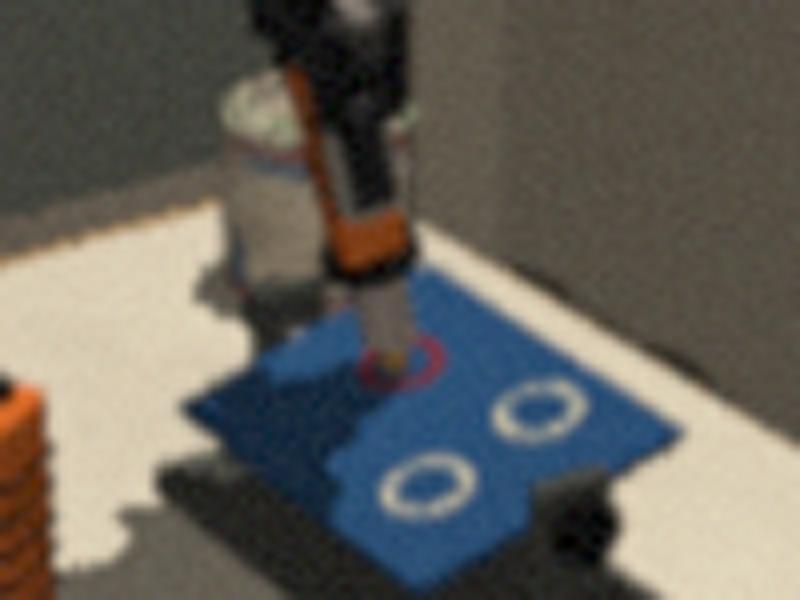

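```bash
python3 - <<'E'
from h import *
s,R=st();n=np.array([-.249,.007,.968]);n/=np.linalg.norm(n);spot=np.array([665,206.6,65.4])
acc=0
for i in range(6):
    im,d,P,T,f,c=cam('scene');acc=acc+im.astype(float)
im=(acc/6).astype(np.uint8);K=8;o=np.array([255,145]);w=np.array([60,50])
def pr(p):
    q=np.linalg.inv(T)@np.r_[p,1];return np.array([c['cx']-f*q[0]/q[2],c['cy']+f*q[1]/q[2]])
big=cv2.resize(im[145:195,255:315],None,fx=12,fy=12,interpolation=cv2.INTER_CUBIC)
ov=big.copy()
X=lambda p:tuple(int(k) for k in ((pr(p)-o+.5)*12))
e1=np.cross(n,[0,1,0]);e1/=np.linalg.norm(e1);e2=np.cross(n,e1)
ps=[X(spot+15*(np.cos(a)*e1+np.sin(a)*e2)) for a in np.linspace(0,6.3,60)]
cv2.polylines(ov,[np.array(ps)],True,(255,255,0),1);cv2.drawMarker(ov,X(spot),(0,255,0),0,16,1)
tc=s['tcp_pos'];z=R[:,2]
for L,r in [(70.5,5),(59.5,5),(59.5,10),(27.5,10),(27.5,18)]:
    b=tc+z*L
    cv2.polylines(ov,[np.array([X(b+r*(np.cos(a)*e1+np.sin(a)*e2)) for a in np.linspace(0,6.3,40)])],True,(255,0,255),1)
cv2.imwrite('pics/ov.png',ov)
im3=im.astype(int);b,g,r=im3[...,0],im3[...,1],im3[...,2]
m=(r>b+12)&(r>g+22);m[:, :270]=0;m[:,290:]=0;m[:170]=0;m[182:]=0
v,u=np.where(m);print(len(u),'red ring',cv2.fitEllipse(np.stack([u,v],1).astype(np.float32)),u.min(),u.max(),v.min(),v.max(),'spot proj',pr(spot),'tip proj',pr(tc+z*70.5))
E
```

```text
t 17.75 tcp [647.8 207.5 133.5] y-ang 75.06 z [ 0.249 -0.006 -0.969] F [-1.  -0.   1.1] w 0.277 gf 59.5 j [-0.49  0.59  0.06  1.98  0.24  0.36  0.65]
18 red ring ((279.9181213378906, 174.89500427246094), (5.485052585601807, 9.236456871032715), 75.14139556884766) 275 284 172 177 spot proj [279.88967882 175.08777707] tip proj [279.87637558 175.05712615]
```

View pics/ov.png

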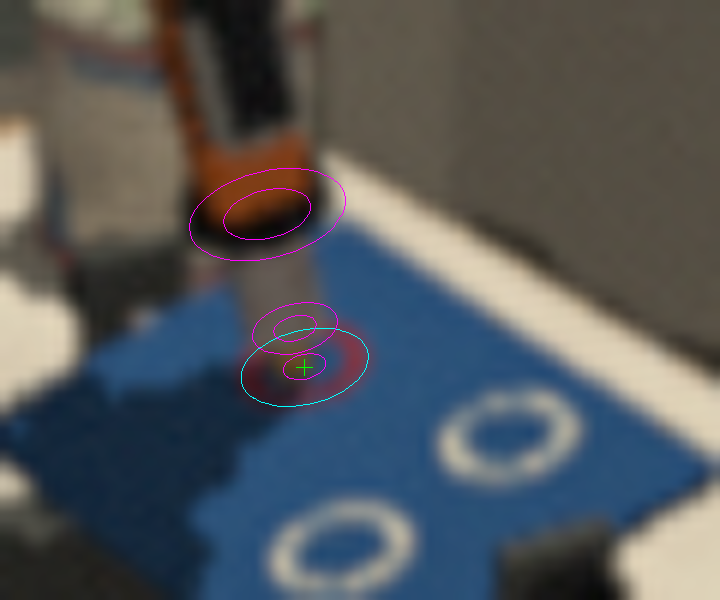

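The projected ring matches the seen ring. The probe's flange and nose sit about 2 mm to the left of the model, which agrees with the grip offset I measured. I'll back off, shift 2 mm, and press again.

Emit:
send_rows(moves=[[[0,0,0],[0,0,-0.005],0],[[0,0,0],[0,0,-0.005],0],[[0,0,0],[-0.002,0,0],0],[[0,0,0],[0,0,0],0],[[0,0,0],[0,0,0.003],0],[[0,0,0],[0,0,0.002],0],[[0,0,0],[0,0,0.002],0],[[0,0,0],[0,0,0.002],0],[[0,0,0],[0,0,0.001],0],[[0,0,0],[0,0,0],0],[[0,0,0],[0,0,0],0],[[0,0,0],[0,0,0],0]])

```text
t: 19.05
tcp_pos: [649.7, 206.9, 134.0]
ee_rot: [[-0.934, 0.257, 0.249], [0.264, 0.964, -0.007], [-0.242, 0.06, -0.969]]
wrist_force: [-1.0, -0.7, 0.7]
gripper_width: 0.276
gripper_force: 59.4
```

Emit:
send_rows(moves=[[[0,0,0],[0,0,0],0],[[0,0,0],[0,0,0],0],[[0,0,0],[0,0,0],0],[[0,0,0],[0,0,0],0],[[0,0,0],[0,0,0],0],[[0,0,0],[0,0,0],0],[[0,0,0],[0,0,0],0],[[0,0,0],[0,0,0],0]])

```text
t: 19.72
tcp_pos: [649.6, 207.0, 133.9]
ee_rot: [[-0.934, 0.257, 0.249], [0.264, 0.964, -0.007], [-0.242, 0.06, -0.969]]
wrist_force: [0.6, -0.6, 1.5]
gripper_width: 0.275
gripper_force: 59.4
```

```bash
python3 chk.py && python3 - <<'E'
from h import *
im,d,P,T,f,c=cam('scene')
im3=im.astype(int);b,g,r=im3[...,0],im3[...,1],im3[...,2]
m=(r>b+12)&(r>g+22);m[:, :270]=0;m[:,290:]=0;m[:170]=0;m[182:]=0
v,u=np.where(m);print('ring',u.min(),u.max(),v.min(),v.max())
# battery still home
im,d,P,T,f,c=cam('top');print(rect(P,box(P,490,620,-330,-200),66,80))
E
```

```text
t 19.72 tcp [649.6 207.  133.9] y-ang 75.06 z [ 0.249 -0.007 -0.969] F [ 0.6 -0.6  1.5] w 0.275 gf 59.4 j [-0.48  0.59  0.05  1.97  0.24  0.36  0.65]
delta tool mm [ 2.1 -0.5 -7.3]
F along n 1.359664124723027 ang 0.038339118782540635
[1.23 1.87 1.64 0.2  0.88 1.39]
ring 275 284 172 177
(array([ 551.7, -260.3]), array([36.8, 68.1]), 76.8, np.float64(71.9), 354)
```

Pressed about 7 mm in with about 2.6 N, square to the panel, and the battery is still home.

```bash
python3 -c "
from bench import arm;print(arm.hand_in())"
```

```text
the job is handed in; nothing more can be done
None
```

I handed the job in at about 20 s, still holding the probe: the battery reads home against the stop, and the probe is square inside the red ring, tip about 7 mm in at about 2.6 N; the hand-in returned no verdict.

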